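Send a movement carrier through the one-way gate

TASK

Take the round movement carrier by its knob, stand it upright in the open mouth of the carrier lane, and slide it along the lane so that the carrier itself pushes through the sprung one-way gate flap. Keep going gently until it meets the sprung buffer at the end and press it against the buffer with about 8 N (never more than 15 N) for a second, with the flap snapped shut behind it. Then let go and leave it standing beyond the shut flap, without jamming or tipping it and without disturbing the other things on the mat.

Things in the scene. Friction and masses are not known exactly. Their poses are not given: they have to be found in the camera images.
- carrier: Loose round watch-movement carrier, 110 to 225 g, upright on the mat (mat top at z = 3 mm). From below: aluminium flange 50 mm in diameter, 8 mm thick; grey dust cap 34 mm in diameter, 28 mm high; steel knob 16 mm in diameter, from 36 to 62 mm above the underside. Origin: centre of the underside; z up along its axis. Its turn about z does not matter. It slides easily in the lane.
- lane: Straight metal lane fixed on the mat, open above. Origin: on its underside (3 mm above the bench), on its centre line, at the gate. x points along the direction of travel (mouth at negative x, buffer at positive x), y to the left of travel, z up. Floor top at z = 6 mm, from x = -100 to 145 mm. Side walls 56 mm apart inside, top at z = 17 mm, flared at the mouth's outer end.
- mouth (a point): Middle of the lane's mouth, on the floor's top: lane x = -65 mm, y = 0, z = 6 mm. The carrier can be set in from above with its centre within 15 mm of here along the lane.
- channel (a point): Point on the centre line beyond the gate, lane x = 70 mm, y = 0, z = 21 mm, level with the top of the lips. From lane x = 0 to 145 mm these lips on the walls (4 mm thick, 42 mm apart, underside at z = 17 mm) overhang the flange, so the carrier cannot be put in or lifted out there; dust cap and knob pass between them.
- hinge (a point): Upright hinge axis of the gate flap: lane x = 0, y = 34 mm (left wall), z = 33 mm, mid height of the flap. The steel flap is 42 mm long from here, 4 mm thick, from z = 26 to 40 mm above the lane's underside: the dust cap pushes it.
- flap (a joint): Flap angle, rad: 0 = shut, square across the lane at x = 0; grows to at most 1.5 as it swings away in the direction of travel; a stop bars it below 0. A spring shuts it: a carrier pushing through meets about 2 N at first, 5 to 7 N when wide open. It falls shut behind the carrier once the carrier's centre is about 52 mm past the gate, and then blocks its way back.
- endpost: Post across the lane's end, 80 mm wide, 40 mm high; origin at the foot of its gate-side face, lane x = 130 mm, z = 6 mm; axes as the lane's. The sprung buffer (18 mm across, lane z = 28 mm) sticks out of it towards the gate by an amount set anew each time, not measured: it meets the dust cap when the carrier is anywhere from 62 to 86 mm past the gate. Gives 1 mm per 2 N, up to 12 mm.
- hexblock: Bystander: hexagonal dark steel staking block, 60 mm across the flats, 24 mm high. Origin: centre of its underside. Leave alone.
- loupe: Bystander: black eyeglass loupe, 38 mm across its top, 34 mm high. Origin: centre of its underside. Leave alone.
- pot: Bystander: small amber glass jar with steel cap, 40 mm across, 38 mm high. Origin: centre of its underside. Leave alone.
Mind the look-alikes: they are no part of the job. Of the things that look like the carrier, take the one that is nearest to the robot's base at the start.

How it is judged:
On the way, in this order (a step that is already met when the one before it is completed fails the run):
1. the carrier stands upright on the lane's floor, between the walls, before the gate (z of carrier in the frame of lane between 0.003 and 0.0095 m and y of carrier in the frame of lane between -0.006 and 0.006 m and angle between carrier's own z axis and vertical below 0.12 rad and x of carrier in the frame of lane between -0.11 and -0.02 m), for 0.2 s.
2. the carrier, flat in the lane, pushes the flap open as it passes the gate (z of carrier in the frame of lane between 0.003 and 0.0095 m and y of carrier in the frame of lane between -0.006 and 0.006 m and angle between carrier's own z axis and vertical below 0.12 rad and x of carrier in the frame of lane between 0 and 0.05 m and value of joint flap above 0.5 rad and contact force between carrier and flap above 0.3 N).
3. the carrier is pressed against the end buffer with more than 4 N for 0.3 s, with the flap shut behind it (z of carrier in the frame of lane between 0.003 and 0.0095 m and y of carrier in the frame of lane between -0.006 and 0.006 m and angle between carrier's own z axis and vertical below 0.12 rad and x of carrier in the frame of lane above 0.05 m and value of joint flap below 0.12 rad and contact force between carrier and endpost above 4 N), for 0.3 s.
At the end, for the whole second after the job is handed in: The carrier stands upright (within 0.12 rad) and at rest on the lane's floor beyond the gate (centre at least 18 mm past it), let go, and the flap is shut behind it (under 0.08 rad) (z of carrier in the frame of lane between 0.003 and 0.0095 m and y of carrier in the frame of lane between -0.006 and 0.006 m and angle between carrier's own z axis and vertical below 0.12 rad and x of carrier in the frame of lane between 0.018 and 0.1 m and value of joint flap below 0.08 rad and linear speed of carrier below 0.02 m/s); the robot touches nothing.
It fails at once if the carrier is pressed against the end buffer with more than 15 N (contact force between carrier and endpost above 15 N).
It fails at once if the carrier is jammed or dropped into the lane (more than 60 N between them) (contact force between carrier and lane above 60 N).
It fails at once if the carrier is tipped by more than 0.5 rad (angle between carrier's own z axis and vertical above 0.5 rad).
It fails at once if the hexagonal block, the loupe or the jar is moved by more than 20 mm (distance of any of hexblock, loupe, pot from where it was at the start of the episode above 0.02 m).
It also fails if it takes over 67 s, if anything falls off the work surface, if the arm or the gripper's body presses on something with over 40 N, if the wrist force passes 120 N, or if a joint passes its speed limit or range.

ROBOT

A 6-joint arm with a two-finger parallel gripper is mounted at the origin on the work surface. World frame = base frame: x ahead of the robot, y to its left, z up, the work surface at z = 0. Lengths are in m, angles in rad, forces in N, time in s.
With the tool pointing down it reaches from about 0.325 to 0.925 m from the base axis. Payload 3.1 kg.
Tool frame: the origin (TCP) lies between the finger pads; the fingertips stand 17 mm ahead of it and the grasp point (between the pads) lies 2 mm behind it; z points along the fingers, y is the line along which they close (so a half turn about z gives the same grasp; the last joint's range is limited). The gripper opens to 85 mm and grips with 20 to 120 N. Pads are 22 mm wide; open, the fingers measure 114 mm over their backs; the gripper's body (76 mm by 85 mm) begins 54 mm behind the grasp point. The pads swing forward as they close: fully open they stand 13 mm farther back than shut.
Start: joints at [-1.339, 0.217, 1.613, -0, 1.311, -0.112], TCP at [0.211, -0.588, 0.248] pointing down, gripper open.
Joint ranges: [-2.75, 2.75], [-0.78, 2.1], [0.31, 2.55], [-1.13, 4.27], [0.13, 2.63], [-2.58, 2.58]. Speed limits (rad/s): [2.79, 2.79, 3.14, 3.14, 3.14, 3.14].

INTERFACE

Orientations are given as a unit quaternion [x, y, z, w].
In Python, from workcell import bot gives the robot as it stands. Calls block until the motion is done:
- bot.move_pose(position, orientation): joint-space move of the TCP to a pose.
- bot.move_straight(position, frame=None, feed=0.15, contact_N=None): straight line of the TCP; frame=None keeps the orientation; feed is the mean speed in m/s. With contact_N (N) it stops when the force on the tool has changed by that much, and returns True; else False.
- bot.move_joints(angles): joint-space move.
- bot.let_go() and bot.grasp(effort=None): open the fingers fully, or close them until they stop; effort is the grip in N (None keeps the last).
- bot.pause(seconds).
- bot.ik(position, orientation): joint angles nearest the present ones, or None.
- bot.read_state(): the state.
- bot.grab_frame(name): name is "scene" or "top" or "wrist"; returns the picture (384x512x3 uint8, blue, green, red); there is no depth.
- bot.get_calibration(name): a dict with "fx", "fy", "cx", "cy" (pixels), "dist" ([k1, k2, p1, p2, k3] as OpenCV has them; the pictures are not rectified), "world_from_camera" (4x4, takes a point from camera to world coordinates); the wrist camera has in their place "T_tool_cam" (4x4, takes a point from camera to tool coordinates, whose origin is the TCP and whose axes are the flange's). Camera axes: x right, y down, z forward; pixel columns grow to the right and rows downward; lengths in m; the calibration is good to about 2 mm. A picture is of the moment at which its call begins: read the wrist's pose just before it. get_calibration takes no time and is no camera call.
A pose or a line that the arm cannot do raises bot.Unreachable and nothing moves.
- bot.job_done(): hands the job in; it is judged then, once.
The state is a dict: "time_s": time; "joints": joint angles; "joint_vel": joint speeds; "joint_efforts": joint torques, N m; "ee_pos": TCP position; "tool_rot": TCP orientation; "ft_force": force on the tool from outside, world axes, zero at the start; "torque": the same for the moment, N m; "finger_gap": opening from 0.0 (shut) to 1.0 (fully open); "gripper_force": force on a finger pad.
Only numpy, scipy, OpenCV 4.12 (cv2) and the standard library are available. Lean on these libraries where they do the work, as an engineer would, in place of code of your own. Each camera call takes 0.05 s, during which the arm holds its last target. There are 200 camera calls.

## Working session

There is one attempt and no reset: what is moved stays moved. The work goes in short steps, each a Python script; the robot and the scene stay as the last script left them, time stands still between calls to the robot, and variables do not carry over. Pictures are saved under pics/ and viewed, at most 10 in all, crops included, and the job is handed in when it is done.

```bash
ls; mkdir -p pics
python3 - <<'E'
from workcell import bot
import cv2,numpy as np
for n in("top","scene"):
    im=bot.grab_frame(n); cv2.imwrite(f"pics/{n}0.png",im)
    c=bot.get_calibration(n); print(n,{k:np.round(v,4).tolist() for k,v in c.items()})
print(bot.get_calibration("wrist"))
print(bot.read_state())
E
```

```text
pics
top {'fx': 412.0114, 'fy': 412.0114, 'cx': 256.3126, 'cy': 193.4327, 'dist': [-0.0096, 0.0, 0.0, 0.0, 0.0], 'world_from_camera': [[0.0231, -0.997, 0.0744, 0.4681], [-0.9997, -0.0234, -0.0028, 0.08], [0.0045, -0.0743, -0.9972, 1.3999], [0.0, 0.0, 0.0, 1.0]]}
scene {'fx': 435.2455, 'fy': 435.2455, 'cx': 256.8564, 'cy': 191.0639, 'dist': [-0.0726, 0.0, 0.0, 0.0, 0.0], 'world_from_camera': [[0.1778, 0.775, -0.6064, 1.2425], [0.9841, -0.1378, 0.1124, -0.058], [0.0036, -0.6167, -0.7872, 0.9469], [0.0, 0.0, 0.0, 1.0]]}
{'fx': 282.41348168177836, 'fy': 282.41348168177836, 'cx': 259.9543898407591, 'cy': 192.31870596990095, 'dist': array([-0.01583887,  0.        ,  0.        ,  0.        ,  0.        ]), 'T_tool_cam': array([[ 9.93169956e-04, -9.62553355e-01, -2.71090488e-01,
         6.85424990e-02],
       [ 9.99998914e-01,  1.25106304e-03, -7.78507775e-04,
         3.58367256e-04],
       [ 1.08850656e-03, -2.71089421e-01,  9.62553552e-01,
        -1.24880005e-01],
       [ 0.00000000e+00,  0.00000000e+00,  0.00000000e+00,
         1.00000000e+00]])}
{'time_s': 0.1, 'joints': array([-1.33920989e+00,  2.17706347e-01,  1.61478889e+00, -2.14052208e-05,
        1.31127149e+00, -1.12222567e-01]), 'joint_vel': array([ 0.00237601, -0.00063676, -0.00180353,  0.00261485,  0.0013762 ,
        0.00144219]), 'joint_efforts': array([ 5.08166086e-04, -3.98073113e+01, -3.04969096e+01, -1.02921088e-04,
        4.24428930e-03,  1.31568083e-05]), 'ee_pos': array([ 0.21051362, -0.58774169,  0.24707371]), 'tool_rot': array([ 9.85259718e-01,  1.71061705e-01, -7.51604944e-05, -1.08448031e-03]), 'ft_force': array([ 0.59463369,  0.46847982, -0.55500963]), 'torque': array([-0.01183361, -0.03393692,  0.01137591]), 'gripper_force': 0.0, 'finger_gap': 1.000465964356488}
```

View pics/top0.png

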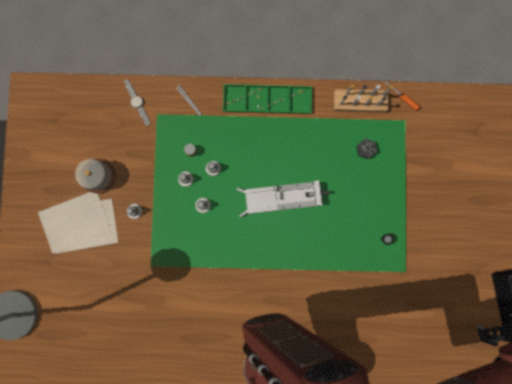

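View pics/scene0.png

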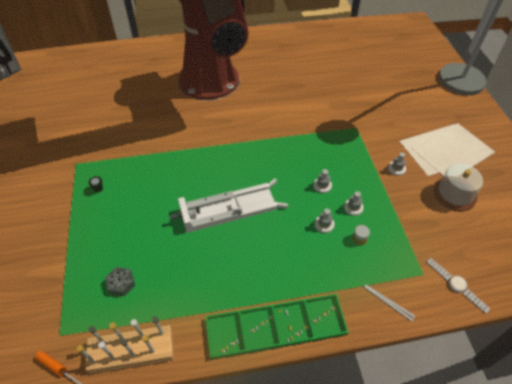

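The top view shows three knobbed carriers on the mat at (204,205), (185,179) and (213,168), and one off it at (135,211). The lane's mouth is on the left at about (243,202) and the endpost is at about (319,194). The pot is near (190,149), the hexblock at (367,149) and the loupe at (388,239). The scene view shows the same layout.

```bash
cat > h.py <<'E'
from workcell import bot
import cv2,numpy as np
from scipy.spatial.transform import Rotation as R
def cam(n):
    c=bot.get_calibration(n)
    K=np.array([[c["fx"],0,c["cx"]],[0,c["fy"],c["cy"]],[0,0,1.]])
    if n=="wrist":
        s=bot.read_state(); T=np.eye(4); T[:3,:3]=R.from_quat(s["tool_rot"]).as_matrix(); T[:3,3]=s["ee_pos"]
        T=T@c["T_tool_cam"]
    else: T=c["world_from_camera"]
    return K,np.array(c["dist"],float),np.array(T)
def pix2w(px,z,C):
    K,d,T=C
    p=cv2.undistortPoints(np.array(px,float).reshape(-1,1,2),K,d).reshape(-1,2)
    r=np.c_[p,np.ones(len(p))]@T[:3,:3].T; o=T[:3,3]
    return o+r*((z-o[2])/r[:,2])[:,None]
def down(yaw): # tool z down, tool y at angle yaw in the world plane
    y=np.array([np.cos(yaw),np.sin(yaw),0]); z=np.array([0,0,-1.])
    return R.from_matrix(np.c_[np.cross(y,z),y,z]).as_quat()
E
python3 - <<'E'
from h import *
C=cam("top")
for p in [(204,205),(185,179),(213,168),(135,211)]:
    w=pix2w([p],.05,C)[0]; print("carrier",p,w.round(3),np.hypot(*w[:2]).round(3))
print("pot,hex,loupe",pix2w([(190,149),(367,149),(388,239)],.03,C).round(3))
im=cv2.imread("pics/top0.png"); hsv=cv2.cvtColor(im,cv2.COLOR_BGR2HSV)
m=((hsv[...,1]<60)&(hsv[...,2]>110)).astype(np.uint8); m[:175]=0;m[225:]=0;m[:,:236]=0;m[:,335:]=0
pts=np.argwhere(m)[:,::-1].astype(np.float32); W=pix2w(pts,.02,C)[:,:2].astype(np.float32)
(c,s,a)=cv2.minAreaRect(W); print(len(W),c,s,a); print(cv2.boxPoints((c,s,a)))
s=bot.read_state(); print(R.from_quat(s["tool_rot"]).as_matrix().round(2))
E
```

```text
carrier (204, 205) [0.527 0.247 0.05 ] 0.582
carrier (185, 179) [0.611 0.312 0.05 ] 0.686
carrier (213, 168) [0.65  0.221 0.05 ] 0.686
carrier (135, 211) [0.502 0.472 0.05 ] 0.689
pot,hex,loupe [[ 0.715  0.302  0.03 ]
 [ 0.729 -0.293  0.03 ]
 [ 0.429 -0.364  0.03 ]]
1873 (0.5596293210983276, -0.002280786633491516) (0.09493856877088547, 0.277780145406723) 7.835954666137695
[[ 0.49366736  0.12884057]
 [ 0.5315392  -0.1463458 ]
 [ 0.6255913  -0.13340214]
 [ 0.58771944  0.14178422]]
[[ 0.94  0.34 -0.  ]
 [ 0.34 -0.94  0.  ]
 [ 0.   -0.   -1.  ]]
```

Run:
```python
from h import *
bot.move_pose([0.54,0.10,0.22],down(np.radians(-82)))
C=cam("wrist"); im=bot.grab_frame("wrist"); cv2.imwrite("pics/w1.png",im); np.savez("c1.npz",K=C[0],d=C[1],T=C[2])
s=bot.read_state(); print(s["time_s"],s["ee_pos"],s["joints"])
cv2.imwrite("pics/w1b.png",cv2.resize(im,(800,600),interpolation=cv2.INTER_CUBIC))
```

```text
2.8417 [0.54024514 0.09926222 0.22002277] [ 5.40081354e-02  8.27202618e-02  1.82008077e+00 -1.69122456e-04
  1.23868567e+00  1.48640046e+00]
```

View pics/w1b.png

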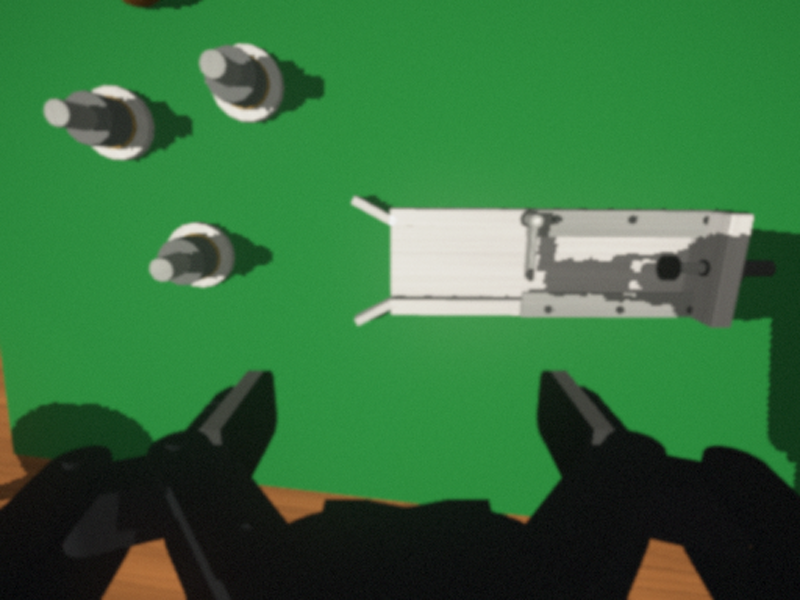

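The wrist view (800-pixel scale) shows the target's knob top at (161,270) and its flange around (200,257). The lane's walls start at x≈391, with outer edges at rows ≈209 and ≈315. The flap runs from (533,220) to (530,276), and the post is near x≈735.

```bash
cat > meas.py <<'E'
from h import *
im=cv2.imread("pics/w1.png"); z=np.load("c1.npz"); C=(z["K"],z["d"],z["T"]); f=1.5625
g=cv2.inRange(cv2.cvtColor(im,cv2.COLOR_BGR2HSV),(45,100,30),(75,255,255))
ng=255-g
# lane edges, by column between mouth and lips / lips and post
def edge(c0,c1):
    up=[];lo=[]
    for c in range(int(c0/f),int(c1/f)):
        r=np.flatnonzero(ng[int(190/f):int(335/f),c])+int(190/f); up.append((c,r[0]-.5)); lo.append((c,r[-1]+.5))
    return np.array(up),np.array(lo)
res=[]
for c0,c1,zt in((400,510,.020),(545,690,.024)):
    up,lo=edge(c0,c1)
    print("rows",np.median(up[:,1]),np.median(lo[:,1]))
    U=pix2w(up,.010,C)[:,:2];L=pix2w(lo,zt,C)[:,:2]
    for P in(U,L):
        vx,vy,x,y=cv2.fitLine(P.astype(np.float32),cv2.DIST_HUBER,0,.01,.01).ravel(); s=-np.sign(vy)
        res.append((P,np.degrees(np.arctan2(s*vy,s*vx)))); print("edge",np.median(P,0).round(4),"deg",res[-1][1].round(2))
print("hinge",pix2w([(533/f,220/f)],.043,C).round(4),"flap tip",pix2w([(530/f,276/f)],.043,C).round(4))
print("mouth wall ends",pix2w([(391/f,209/f),(391/f,315/f)],.02,C).round(4))
print("post far top",pix2w([(752/f,215/f),(731/f,325/f)],.049,C).round(4))
k=pix2w([(161/f,270/f)],.065,C); print("knob",k.round(4))
# flange centre
hsv=cv2.cvtColor(im,cv2.COLOR_BGR2HSV)
kt=cv2.inRange(im,(110,115,110),(215,215,215)); r0,r1,c0,c1=int(255/f),int(285/f),int(145/f),int(175/f)
print(im[int(270/f),int(161/f)],im[int(262/f),int(185/f)])
sub=kt[r0:r1,c0:c1]; p=np.argwhere(sub); print(len(p),(p.mean(0)+[r0,c0])[::-1]*f, pix2w([(p.mean(0)+[r0,c0])[::-1]],.065,C).round(4))
E
python3 meas.py
```

```text
rows 132.5 202.5
edge [0.5914 0.0704] deg -81.96
edge [0.5101 0.0576] deg -82.0
rows 133.5 203.5
edge [ 0.6076 -0.0496] deg -82.57
edge [ 0.5273 -0.0649] deg -82.03
hinge [[0.5921 0.0196 0.043 ]] flap tip [[0.5538 0.0134 0.043 ]]
mouth wall ends [[0.5842 0.1164 0.02  ]
 [0.5044 0.1059 0.02  ]]
post far top [[ 0.6165 -0.1231  0.049 ]
 [ 0.54   -0.1351  0.049 ]]
knob [[0.5283 0.2583 0.065 ]]
[176 188 186] [68 76 69]
192 [160.47363281 268.79882812] [[0.5291 0.2587 0.065 ]]
```

Run:
```python
from h import *
z=np.load("c1.npz"); C=(z["K"],z["d"],z["T"]); f=1.5625
e=pix2w([(235/f,257/f),(200/f,289/f),(197/f,222/f)],.011,C); print("flange right,bottom,top edges",e.round(4))
bot.move_pose([0.529,0.2585,0.14],down(np.radians(-82)))
C=cam("wrist"); im=bot.grab_frame("wrist"); np.savez("c2.npz",K=C[0],d=C[1],T=C[2]); cv2.imwrite("pics/w2.png",im)
s=bot.read_state(); print(s["time_s"],s["ee_pos"],s["ft_force"])
K,d,T=C; P=np.array([[.529,.2585,.065]]); Ti=np.linalg.inv(T)
print("expected px",cv2.projectPoints(P,cv2.Rodrigues(Ti[:3,:3])[0],Ti[:3,3],K,d)[0].ravel())
```

```text
flange right,bottom,top edges [[0.5311 0.2304 0.011 ]
 [0.5018 0.2568 0.011 ]
 [0.5539 0.2599 0.011 ]]
3.6333 [0.53019357 0.25750861 0.14109926] [ 0.01903588 -0.63523511  0.53330193]
expected px [258.64494574 208.64430149]
```

View pics/w2.png

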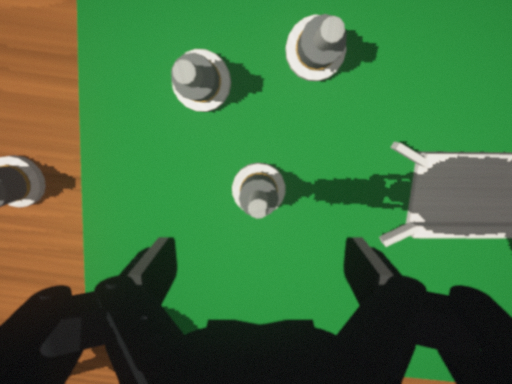

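The knob top is at (258,208), which matches the projected (258.6,208.6). Next I grasp it and carry it over the mouth.

Run:
```python
from h import *
bot.move_straight([0.529,0.2585,0.0585],feed=0.06)
bot.grasp(40); s=bot.read_state(); print(s["time_s"],s["ee_pos"],s["finger_gap"],s["gripper_force"])
bot.move_straight([0.529,0.2585,0.115],feed=0.08)
s=bot.read_state(); print(s["finger_gap"],s["gripper_force"],s["ft_force"])
bot.move_straight([0.5491,0.0782,0.115],feed=0.12)
bot.move_straight([0.5491,0.0782,0.088],feed=0.06); bot.pause(.3)
C=cam("wrist"); im=bot.grab_frame("wrist"); np.savez("c3.npz",K=C[0],d=C[1],T=C[2]); cv2.imwrite("pics/w3.png",im)
cv2.imwrite("pics/w3b.png",cv2.resize(im,(800,600),interpolation=cv2.INTER_CUBIC))
s=bot.read_state(); print(s["time_s"],s["ee_pos"],s["ft_force"])
```

```text
5.7833 [0.52898155 0.25851949 0.05851344] 0.16988779314876548 38.947895765304565
0.17012493628866504 38.979259729385376 [ 0.08882256 -0.39790975 -2.33507774]
9.25 [0.54939759 0.07818675 0.08838863] [ 0.33483342  0.0657487  -1.4614896 ]
```

View pics/w3b.png

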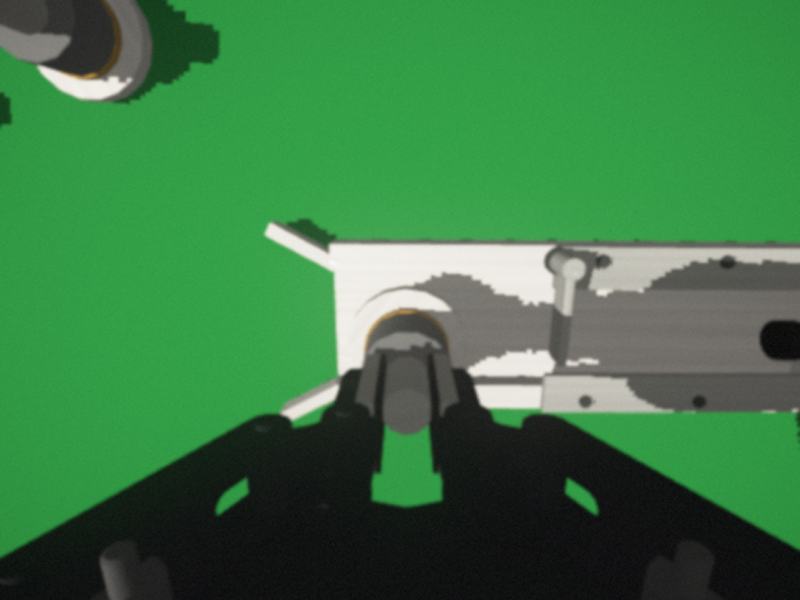

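The view shows the carrier held over the mouth. The flange's top edge is at (405,289), the lane's outer edges are at rows ≈243 and ≈409, and the flap is at x≈562.

Run:
```python
from h import *
z=np.load("c3.npz"); C=(z["K"],z["d"],z["T"]); f=1.5625
a=np.radians(-82); d=np.array([np.cos(a),np.sin(a)]); n=np.array([-d[1],d[0]])
sn=lambda px,z:[(float(p[:2]@d).__round__(4),float(p[:2]@n).__round__(4)) for p in pix2w(np.array(px)/f,z,C)]
print("TCP",np.array([.54940,.07819])@d,np.array([.54940,.07819])@n)
print("flange top edge",sn([(405,289)],.0405))
print("upper outer z.003",sn([(340,243),(540,244),(790,245)],.003),"z.02",sn([(340,243),(540,244),(790,245)],.02))
print("lower outer",sn([(510,409)],.02),sn([(560,412),(790,412)],.024))
print("lower inner lip",sn([(560,375),(790,374)],.024),"upper inner lip",sn([(620,290)],.024))
print("floor start",sn([(335,290),(338,360)],.009))
print("flap top",sn([(572,275),(562,365)],.043))
```

```text
TCP -0.0009673586274434131 0.5549352217306863
flange top edge [(-0.0012, 0.5798)]
upper outer z.003 [(-0.0324, 0.593), (0.0633, 0.5926), (0.1849, 0.5926)] z.02 [(-0.0299, 0.5954), (0.0581, 0.5951), (0.17, 0.5951)]
lower outer [(0.0502, 0.5141)] [(0.0733, 0.5147), (0.186, 0.5142)]
lower inner lip [(0.0714, 0.5341), (0.1811, 0.5344)] upper inner lip [(0.0943, 0.5753)]
floor start [(-0.0348, 0.5713), (-0.0348, 0.5351)]
flap top [(0.0648, 0.5862), (0.0646, 0.5477)]
```

```bash
cat >> h.py <<'E'
A=np.radians(-82); D=np.array([np.cos(A),np.sin(A)]); N=np.array([-D[1],D[0]]); G=.0651; NC=.5548
def lane(x,z): return [*(D*(G+x)+N*NC),z]
def fd(n=8):
    f=[]
    for _ in range(n): bot.pause(.02); s=bot.read_state(); f.append([s["ft_force"][:2]@D,s["ft_force"][:2]@N,s["ft_force"][2]])
    return np.mean(f,0),s
E
python3 - <<'E'
from h import *
f0,s=fd(); print("free",f0.round(2))
hit=bot.move_straight(lane(-65,0) if 0 else lane(-.0655,.0615),feed=.02,contact_N=4)
f,s=fd(); z=s["ee_pos"][2]; print(hit,s["time_s"],s["ee_pos"].round(4),(f-f0).round(2))
if hit and .062<z<.068:
    zc=z+.0004
    bot.move_straight(lane(-.0655,zc),feed=.02); bot.pause(.3); f,s=fd(); print("seated",s["ee_pos"].round(4),(f-f0).round(2))
    hit=bot.move_straight(lane(-.03,zc),feed=.03,contact_N=8); f,s=fd(); print(hit,s["time_s"],s["ee_pos"].round(4),(f-f0).round(2))
E
```

```text
free [-0.29 -0.04 -1.61]
True 10.5833 [0.5492 0.0778 0.0644] [0.09 0.19 6.84]
seated [0.5491 0.0776 0.0646] [0.56 0.23 1.14]
False 12.7583 [0.5543 0.0426 0.0648] [ 0.46  0.19 -0.22]
```

Run:
```python
from h import *
f0,_=fd()
for x in (0,.02,.04,.056):
    hit=bot.move_straight(lane(x,.0646),feed=.03,contact_N=16); f,s=fd(4)
    print(x,hit,round(s["time_s"],2),"x",round(s["ee_pos"][:2]@D-G,4),"y",round(s["ee_pos"][:2]@N-NC,4),(f-f0).round(2),s["finger_gap"].round(3))
    if hit: break
C=cam("wrist"); im=bot.grab_frame("wrist"); cv2.imwrite("pics/w4.png",im)
```

```text
Traceback (most recent call last):
AttributeError: 'float' object has no attribute 'round'
```

Run:
```python
from h import *
f0=np.array([.17,.15,-1.83])
def rep(x,hit):
    f,s=fd(4)
    print(x,hit,round(s["time_s"],2),"x",round(s["ee_pos"][:2]@D-G,4),"y",round(s["ee_pos"][:2]@N-NC,4),(f-f0).round(2),round(s["finger_gap"],3))
rep(0,None)
for x in (.02,.04,.056):
    hit=bot.move_straight(lane(x,.0646),feed=.03,contact_N=16); rep(x,hit)
    if hit: break
C=cam("wrist"); im=bot.grab_frame("wrist"); cv2.imwrite("pics/w4.png",im)
```

```text
0 None 14.18 x -0.0002 y -0.0004 [-4.7  -2.68  4.28] 0.172
0.02 False 15.06 x 0.02 y -0.0009 [-3.44 -4.23  5.39] 0.172
0.04 False 15.94 x 0.0414 y -0.0014 [-0.29 -5.5   5.49] 0.172
0.056 False 16.69 x 0.0561 y 0.0002 [-0.1  -0.44  1.14] 0.172
```

View pics/w4.png

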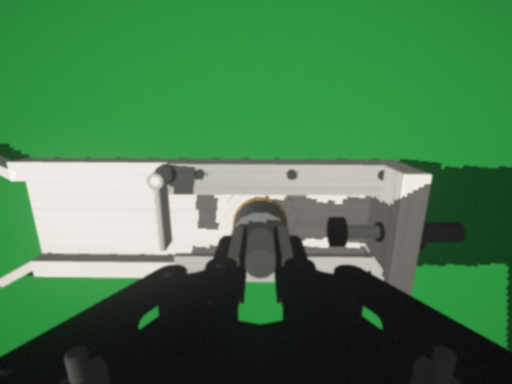

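The flap is shut behind the carrier, running from (156,180) to (165,248), and the buffer head is ahead at (337,232). Next I approach it gently and press.

Run:
```python
from h import *
f0,_=fd(10)
hit=bot.move_straight(lane(.094,.0647),feed=.012,contact_N=2.5); f,s=fd(6); x=s["ee_pos"][:2]@D-G
print(hit,round(s["time_s"],2),"x",round(x,4),(f-f0).round(2))
if hit:
    t=x
    for _ in range(14):
        e=8+(f-f0)[0]
        if e<.6: break
        t+=min(.001,e/2*.6e-3+1e-4)
        bot.move_straight(lane(t,.0647),feed=.012); f,s=fd(5)
        print("cmd",round(t,4),"x",round(s["ee_pos"][:2]@D-G,4),(f-f0).round(2))
    bot.pause(1.); f,s=fd(5); print("hold",round(s["time_s"],2),(f-f0).round(2),round(s["finger_gap"],3))
```

```text
True 19.07 x 0.0827 [-0.98  0.21  5.38]
cmd 0.0837 x 0.0831 [-3.34  0.18  4.82]
cmd 0.0847 x 0.084 [-5.35 -0.05  4.76]
cmd 0.0856 x 0.0846 [-5.67  0.48  5.55]
cmd 0.0864 x 0.0851 [-6.67  0.44  5.74]
cmd 0.0869 x 0.0854 [-7.52  0.01  5.96]
hold 21.92 [-7.65  0.33  5.94] 0.171
```

Run:
```python
from h import *
bot.move_straight(lane(.070,.0648),feed=.02); bot.pause(.3); f,s=fd(5); print(s["ee_pos"],f.round(2))
bot.let_go(); f,s=fd(5); print("open",f.round(2),s["finger_gap"])
bot.move_straight(lane(.070,.16),feed=.08)
bot.move_straight(lane(.02,.20),feed=.1); bot.pause(.2)
im=bot.grab_frame("wrist"); cv2.imwrite("pics/w5.png",im); print(bot.read_state()["time_s"])
```

```text
[ 0.56802679 -0.05647594  0.06463614] [-0.85  0.15  0.72]
open [ 0.21 -0.07  0.16] 0.9998840312587972
26.4417
```

View pics/w5.png

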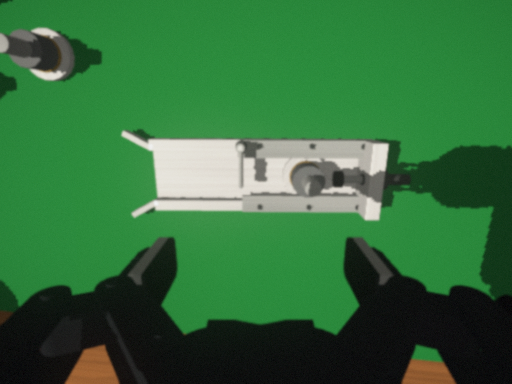

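The carrier stands upright beyond the gate with its knob at (313,188). The flap is shut at (241,150)–(241,187), and the gripper is clear of everything.

```bash
python3 -c "
from workcell import bot
print(bot.job_done())"
```

```text
the job is handed in; nothing more can be done
None
```

I handed the job in at about 26 s: the carrier went through the flap, was pressed against the buffer at about 7.6 N for a second, and now stands released beyond the shut flap; the hand-in returned no verdict.

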